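# Shift the drum sander into third

### The arm

A 6-joint arm with a two-finger parallel gripper is mounted at the origin on the work surface. World frame = base frame: x ahead of the robot, y to its left, z up, the work surface at z = 0. Lengths are in mm, angles in rad, forces in N, time in s.
With the tool pointing down it reaches from about 350 to 875 mm from the base axis. Payload 4.2 kg.
Tool frame: the origin (TCP) lies at the very end of the fingers, on their centre line; the grasp point (between the pads) lies 19 mm behind it; z points along the fingers, y is the line along which they close (so a half turn about z gives the same grasp; the last joint's range is limited). The gripper opens to 85 mm and grips with 20 to 120 N. Pads are 22 mm wide; open, the fingers measure 114 mm over their backs; the gripper's body (76 mm by 85 mm) begins 54 mm behind the grasp point. The pads swing forward as they close: fully open they stand 13 mm farther back than shut.
Start: joints at [1.41, 0.385, 0.008, 0, -1.194, -0.259], TCP at [254.703, 570.724, 231.312] pointing down, gripper open.
Joint ranges: [-3.14, 3.14], [-1.21, 2.06], [-1.07, 1.41], [-3.16, 2.05], [-2.99, -0.16], [-3.1, 3.1]. Speed limits (rad/s): [2.79, 2.79, 3.14, 3.14, 3.14, 3.14].

### API

Orientations are given as a unit quaternion [x, y, z, w].
In Python, from bench import arm gives the robot as it stands. The module is installed in compiled form; this text tells all that it offers.
- The arm moves only by the tool drive_tool, never from a script. Its argument "targets" is a list of rows, each a list of 5 numbers: the closure, from -1 (fully open) to 1 (shut), then the shift along the tool's x, y, z in mm, then the turn about the tool's z in degrees. In form: [[grip, tx, ty, tz, roll], ...]. A call has 1 to 12 rows; each row is the pose to reach, as a shift and turn from the pose commanded when the call began, along the tool's axes at that moment; what a row does not reach only later rows make up. A row lasts 1/10 s, in which the tool goes at most 50 mm and 8.59 degrees, less where a joint would pass 70% of its speed; a pose out of reach is approached as far as the arm can. A call with a gripper value outside its range is refused whole. The fingers move at their own pace and stop on an object; the grip force is fixed at half the most. Time passes only in rows, so rows that repeat a pose let the fingers close. It gives the time, the measured TCP pose, the force, the opening and the grip force at its end, in the units of the state.
- arm.read_state(): the state, without advancing time (a new reading comes with each control period).
- arm.get_image(name): name is "scene" or "top" or "wrist"; returns the picture (480x640x3 uint8, blue, green, red); there is no depth.
- arm.camera_params(name): a dict with "fov_y" (degrees; the focal length in pixels is half the picture's height over the tangent of half this angle, whatever the lens; pixels are square), "cx", "cy" (the principal point, pixels), "D" ([k1, k2, p1, p2, k3] as OpenCV has them; the pictures are not rectified), "rvec" (rotation vector, rad) and "tvec" (3), from world to camera coordinates, as OpenCV has them; the wrist camera has in their place "tool_from_camera" (4x4, takes a point from camera to tool coordinates, whose origin is the TCP and whose axes are the flange's). Camera axes: x right, y down, z forward; pixel columns grow to the right and rows downward; lengths in mm; the calibration is good to about 2 mm. A picture is of the moment at which its call begins: read the wrist's pose just before it. camera_params takes no time and is no camera call.
- arm.job_done(): hands the job in; it is judged then, once.
The state is a dict: "clock": time; "joints": joint angles; "joint_vel": joint speeds; "joint_efforts": joint torques, N m; "position": TCP position; "ee_rot": TCP orientation; "contact_force": force on the tool from outside, world axes, zero at the start; "wrist_torque": the same for the moment, N m; "gripper_width": finger opening in mm; "grasp_force": force on a finger pad.
Only numpy, scipy, OpenCV 4.12 (cv2) and the standard library are available. Lean on these libraries where they do the work, as an engineer would, in place of code of your own. Each camera call takes 0.05 s, during which the arm holds its last target. There are 200 camera calls.

### The job

Put the drum sander in third gear: push its gear lever across the middle channel of the H-shaped gate to the right-hand end, then push it forward (away from you) fully home into the third slot, and leave it there. Just nudge the lever gently along with the fingers, without clamping it or letting it go into any other slot on the way, and leave the bone model and the two steel posts alone.

Things in the scene. Friction and masses are not known exactly. Their poses are not given: they have to be found in the camera images.
- sander: Fixed drum sander on a green base 240 mm (x) by 470 mm (y from -100 to +370). Origin: underside of the base, under the gear gate's centre. Its x axis is the gate's forward (away from the robot), y its left; turned up to 0.35 rad about the vertical. Left of the gate, from y = +127 mm, stand the brown drum and its bearings (top 155 mm) and a crank out to y = +465 mm.
- gate (a point): Centre of the gate's top: a black 150 mm square plate on a green box, 104 mm above the bench. Two slots along the sander's x, 44 mm apart, 16 mm wide, joined at their middles by a cross channel along y, also 16 mm wide: an H. First slot forward left, second back left, third forward right, fourth back right; one to four small rivets lie beside each.
- gearstick: Gear lever: 10 mm steel rod out of the gate with a black ball 36 mm in diameter on top. Origin: the ball's centre, 219 mm above the bench when upright; z points up along the rod. Pivots like a joystick about a point 190 mm below the ball, 29 mm above the bench under the gate's centre; stopped by the gate's edges. Stays where it is left; about 2.5 N at the ball moves it.
- lever_across (a joint): Sideways lean of the lever, rad: 0 is the middle, positive leans right (-y of the sander), range -0.343 to 0.343. The third and fourth slots can be entered from about 0.265 up, the first and second below -0.265; between these the gate blocks forward and back.
- lever_forward (a joint): Forward lean of the lever, rad: about 0 (within 0.045) in the cross channel, positive leans forward (+x of the sander), 0.35 at the forward end of a slot, -0.35 at the back end. With across a and forward b the ball's centre lies from the pivot at 190 mm x (sin b, -sin a cos b, cos a cos b) in the sander's frame.
- pelvis: Bone-white resin pelvis fragment, about 150 mm by 95 mm, 32 mm high, lying loose on the bench to the right of the sander, nearer the robot than the posts. Origin: its underside, near the middle. Leave alone.
- post_a: Steel dental post blank, 8 mm in diameter, 45 mm long, standing loose in a hole of a black fixture plate to the right of the sander; its top is 53 mm above the bench. Origin: centre of its foot. Leave alone.
- post_b: The second steel post blank, the same, 64 mm from the first. Origin: centre of its foot. Leave alone.

How it is judged:
By the outcome, as a careful person would: the job done as asked, in the order asked, and still so for the second after the job is handed in, with the robot touching nothing.
It also fails if it takes over 48 s, if anything falls off the work surface, if the arm or the gripper's body presses on something with over 40 N, if the wrist force passes 120 N, or if a joint passes its speed limit or range.

## Working session

There is one attempt and no reset: what is moved stays moved. The work goes in short steps, Python scripts to look and compute and a tool call to move; the robot and the scene stay as the last step left them, time stands still between calls to the robot, and variables do not carry over. Pictures are saved under pics/ and viewed, at most 10 in all, crops included, and the job is handed in when it is done.

Besides the shell and the picture viewer there is one more tool, called after "Emit:" in YAML: its name, and indented under it one key for each argument. drive_tool: Moves the arm, as the interface text tells. Its arguments: {"type":"object","properties":{"targets":{"type":"array","items":{"type":"array","items":{"type":"number"}}}},"required":["targets"]}

```bash
mkdir -p pics; python3 - <<'E'
from bench import arm
import cv2
print(arm.read_state())
for n in("scene","top"):
    cv2.imwrite(f"pics/{n}0.png",arm.get_image(n)); print(n,arm.camera_params(n))
print(arm.camera_params("wrist"))
E
```

```text
{'clock': 0.0, 'joints': array([ 1.40963876e+00,  3.85562438e-01,  6.63011587e-03, -5.41752350e-04,
       -1.19399525e+00, -2.58584792e-01]), 'joint_vel': array([ 0.00017151,  0.00049868,  0.00201929, -0.00116378,  0.00081065,
        0.00182473]), 'joint_efforts': array([-6.84140487e-04, -3.92290735e+01,  1.88403028e+01,  4.18618307e+00,
       -4.63001488e-03, -3.45834252e-06]), 'position': array([254.44493063, 570.21919718, 230.21336771]), 'ee_rot': array([ 9.78036349e-01, -2.08431524e-01, -1.99578513e-04,  1.07661627e-03]), 'contact_force': array([ 0.92451339,  0.74123535, -0.2840624 ]), 'wrist_torque': array([-0.03466218, -0.03174784, -0.02306065]), 'grasp_force': 0.0, 'gripper_width': 85.22187438078574}
scene {'fov_y': 43.40814837516607, 'cx': 322.7197921539307, 'cy': 256.2106743169786, 'D': array([0.01455366, 0.        , 0.        , 0.        , 0.        ]), 'rvec': array([ 1.85197665,  1.27089429, -0.67197911]), 'tvec': array([-165.81421666, -185.01059186, 1496.7749252 ])}
top {'fov_y': 54.081952202083556, 'cx': 322.84582359063296, 'cy': 239.07685393909335, 'D': array([0.00493976, 0.        , 0.        , 0.        , 0.        ]), 'rvec': array([ 2.15484048, -2.19587739,  0.10518995]), 'tvec': array([-52.4472804 , 589.78752715, 894.75985   ])}
{'fov_y': 69.3142281861394, 'cx': 314.4595719317369, 'cy': 243.38742477718586, 'D': array([-0.02177961,  0.        ,  0.        ,  0.        ,  0.        ]), 'tool_from_camera': array([[ 6.70383322e-04, -9.66098455e-01, -2.58173053e-01,
         6.37148842e+01],
       [ 9.99999473e-01,  8.48351880e-04, -5.77939759e-04,
         6.97680881e-01],
       [ 7.77368304e-04, -2.58172530e-01,  9.66098515e-01,
        -1.41381926e+02],
       [ 0.00000000e+00,  0.00000000e+00,  0.00000000e+00,
         1.00000000e+00]])}
```

View pics/scene0.png

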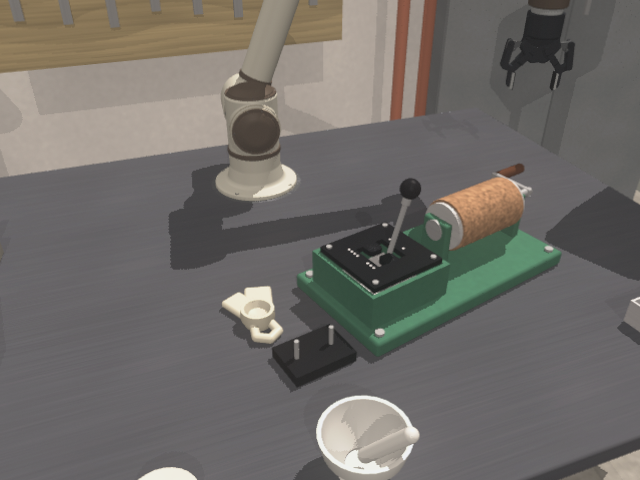

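View pics/top0.png

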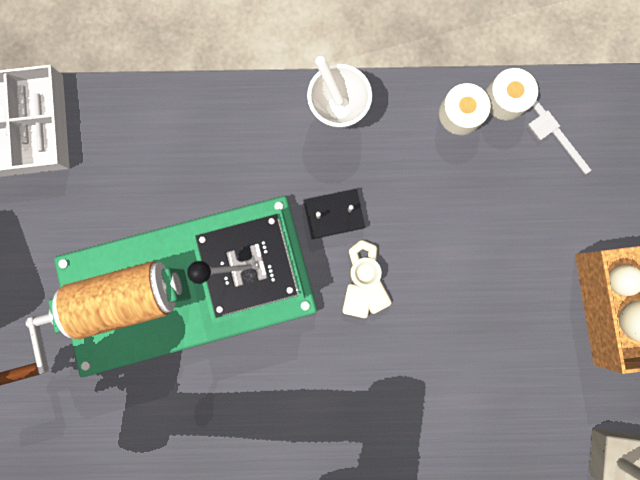

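The two views show the lever leaning left: its ball is at top (199,272) and scene (410,189). The gate plate's screws in the top view are at about (202,240), (271,222), (290,291) and (219,309). The posts and pelvis are to the right of the sander.

```bash
cat > h.py <<'E'
import numpy as np,cv2
from bench import arm
from scipy.spatial.transform import Rotation as R
def ray(n,uv):
    p=arm.camera_params(n); f=240/np.tan(np.radians(p['fov_y']/2))
    K=np.array([[f,0,p['cx']],[0,f,p['cy']],[0,0,1]])
    q=cv2.undistortPoints(np.array([[uv]],float),K,p['D'])[0,0]; d=np.array([*q,1.])
    if n=='wrist':
        s=arm.read_state(); T=p['tool_from_camera']; Q=R.from_quat(s['ee_rot'])
        return s['position']+Q.apply(T[:3,3]),Q.apply(T[:3,:3]@d)
    M=cv2.Rodrigues(p['rvec'])[0]; return -M.T@p['tvec'],M.T@d
def onz(n,uv,z):
    c,d=ray(n,uv); return c+d*(z-c[2])/d[2]
def tri(a,b):
    A=np.zeros((3,3));y=np.zeros(3)
    for n,uv in(a,b):
        c,d=ray(n,uv); d=d/np.linalg.norm(d); P=np.eye(3)-np.outer(d,d); A+=P;y+=P@c
    return np.linalg.solve(A,y)
def ball(C,yaw,a,b):
    l=190*np.array([np.sin(b),-np.sin(a)*np.cos(b),np.cos(a)*np.cos(b)])
    return np.array([*C[:2],29])+R.from_euler('z',yaw).apply(l)
E
python3 - <<'E'
from h import *
np.set_printoptions(precision=1,suppress=True)
S=[onz('top',u,104) for u in((202,240),(271,222),(290,291),(219,309))]
for s in S:print(s)
C=np.mean(S,0)
B=[onz('top',u,20) for u in((63,264),(278,206),(305,306),(85,366))]
v=B[0]-B[1]+B[3]-B[2]; yaw=np.arctan2(-v[0],v[1])
w=S[0]-S[1]+S[3]-S[2]; print(C,yaw,np.arctan2(-w[0],w[1]))
b=tri(('top',(199,272)),('scene',(410,189)));print('ball',b)
l=R.from_euler('z',-yaw).apply(b-[*C[:2],29]);print(l,np.linalg.norm(l),'across',np.arctan2(-l[1],l[2]),'fwd',np.arcsin(l[0]/190))
for a in(-.343,0,.3,.343):print(a,ball(C,yaw,a,0),ball(C,yaw,a,.35))
s=arm.read_state();print(R.from_quat(s['ee_rot']).as_matrix())
E
```

```text
[584.  153.8 104. ]
[614.2  29.7 104. ]
[489.9  -3.  104. ]
[460.6 123.1 104. ]
[537.2  75.9 104. ] 0.24670587691347748 0.23365956522827358
ball [523.8 131.2 211.4]
[  0.5  56.9 182.4] 191.10992196667928 across -0.30241593176717646 fwd 0.002687596475750338
-0.343 [521.6 137.9 207.9] [585.7 150.  197.1]
0 [537.2  75.9 219. ] [600.3  91.8 207.5]
0.3 [550.9  21.5 210.5] [613.2  40.7 199.5]
0.343 [552.8  13.9 207.9] [615.   33.6 197.1]
[[ 0.9 -0.4 -0. ]
 [-0.4 -0.9 -0. ]
 [ 0.   0.  -1. ]]
```

```bash
cat >> h.py <<'E'
C=np.array([537.2,75.9,104]); YAW=.242
def where():
    s=arm.read_state(); M=R.from_quat(s['ee_rot']).as_matrix()
    l=R.from_euler('z',-YAW).apply(s['position']-[*C[:2],0])
    ang=np.degrees(np.arctan2(M[1,0],M[0,0])-YAW)
    return s,M,l,ang
def goto(l):
    s,M,p,a=where(); w=R.from_euler('z',YAW).apply(np.array(l,float))+[*C[:2],0]
    print('t',s['clock'],'local',p.round(1),'roll needed',a.round(2),'shift',(M.T@(w-s['position'])).round(1),'F local',R.from_euler('z',-YAW).apply(s['contact_force']).round(1))
E
python3 -c "
from h import *
goto([0,115,260])"
```

```text
t 0.1 local [-156.   547.7  230.3] roll needed -37.93 shift [389.  245.5 -29.1] F local [ 0.4 -0.4  0.6]
```

Emit:
drive_tool:
  targets:
    - [1,10,5,-29,-4]
    - [1,50,30,-29,-11]
    - [1,90,55,-29,-18]
    - [1,130,80,-29,-25]
    - [1,170,105,-29,-32]
    - [1,210,130,-29,-38]
    - [1,250,155,-29,-38]
    - [1,290,180,-29,-38]
    - [1,325,205,-29,-38]
    - [1,360,227,-29,-38]
    - [1,389,245.5,-29,-38]
    - [1,389,245.5,-29,-38]

```text
clock: 1.3
position: [511.1, 184.9, 259.7]
ee_rot: [0.993, 0.119, -0.001, 0.0]
contact_force: [-1.1, -0.6, -0.3]
gripper_width: 0.2
grasp_force: 0.0
```

```bash
python3 -c "
from h import *
goto([0,115,192])
cv2.imwrite('pics/w1.png',arm.get_image('wrist'))"
```

```text
t 1.3 local [  0.8 112.  259.7] roll needed -0.21 shift [-0.7 -3.  67.7] F local [-1.2 -0.3 -0.3]
```

View pics/w1.png

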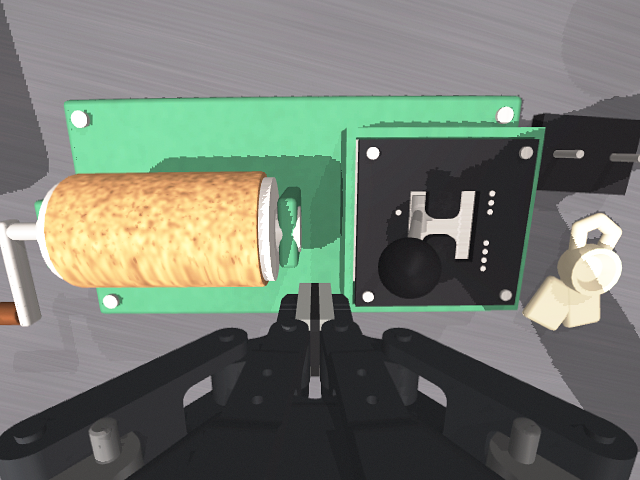

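The wrist view shows the tool square to the gate. The ball is at (410,268), right of the shut fingertips at (315,295), and nothing is in the way below. I'll go down next.

Emit:
drive_tool:
  targets:
    - [1,0,-5,34,0]
    - [1,0,-5,68,0]
    - [1,-0.7,-5,68,0]
    - [1,-0.7,5,68,0]
    - [1,-0.7,10,68,0]
    - [1,-0.7,15,68,0]
    - [1,-0.7,20,68,0]

```text
clock: 2.05
position: [514.7, 168.2, 193.7]
ee_rot: [0.993, 0.121, 0.001, -0.001]
contact_force: [0.3, -1.2, -0.1]
gripper_width: -0.2
grasp_force: 0.0
```

```bash
python3 -c "
from h import *
goto([0,-25,192])"
```

```text
t 2.05 local [  0.3  95.  193.7] roll needed 0.07 shift [ -0.4 120.    1.6] F local [ 0.  -1.3 -0.1]
```

Emit:
drive_tool:
  targets:
    - [1,0,4,0,0]
    - [1,0,8,0,0]
    - [1,0,12,0,0]
    - [1,0,16,0,0]
    - [1,0,20,0,0]
    - [1,0,24,0,0]
    - [1,0,28,0,0]
    - [1,0,32,0,0]
    - [1,0,36,0,0]
    - [1,0,40,0,0]
    - [1,0,40,0,0]

```text
clock: 3.15
position: [523.4, 128.7, 192.0]
ee_rot: [0.993, 0.121, -0.001, 0.0]
contact_force: [0.0, -0.0, 0.7]
gripper_width: 0.1
grasp_force: 0.5
```

```bash
python3 -c "
from h import *
goto([0,-25,192])
i=arm.get_image('wrist');j=arm.get_image('top')[180:340,140:340]
cv2.imwrite('pics/w2.png',np.hstack([cv2.resize(i,(400,300)),cv2.resize(j,(375,300))]))"
```

```text
t 3.15 local [ -0.7  54.6 192. ] roll needed 0.04 shift [ 0.7 79.6  0. ] F local [ 0.  -0.   0.7]
```

View pics/w2.png

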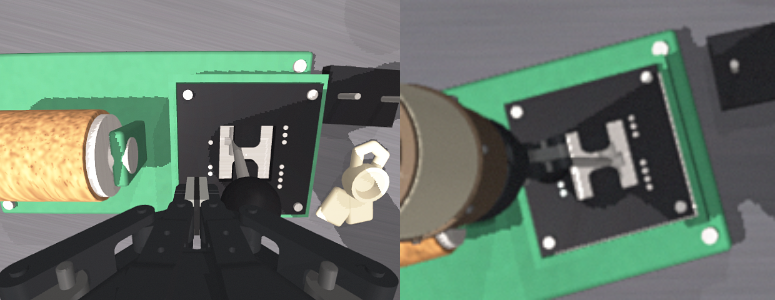

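The ball is now right of the fingers, at about (253,200) in the left half, and the rod is in the cross channel. Next I'll measure the offset between ball and finger.

```bash
python3 -c "
from h import *
p=onz('wrist',(253*1.6,200*1.6),218);print(R.from_euler('z',-YAW).apply(p-[*C[:2],0]))"
```

```text
[  3.03093996  22.07499931 218.        ]
```

Emit:
drive_tool:
  targets:
    - [1,0.5,5,0,0]
    - [1,0.5,10,0,0]
    - [1,0.5,15,0,0]
    - [1,0.5,20,0,0]
    - [1,0.5,25,0,0]
    - [1,0.5,30,0,0]
    - [1,0.5,35,0,0]
    - [1,0.5,40,0,0]
    - [1,0.5,45,0,0]
    - [1,0.5,50,0,0]
    - [1,0.5,55,0,0]
    - [1,0.5,60,0,0]

```text
clock: 4.45
position: [538.3, 71.1, 191.7]
ee_rot: [0.993, 0.121, -0.001, -0.0]
contact_force: [-0.4, 1.6, -0.9]
gripper_width: 0.2
grasp_force: 1.3
```

Emit:
drive_tool:
  targets:
    - [1,0,4,0,0]
    - [1,0,8,0,0]
    - [1,0,12,0,0]
    - [1,0,16,0,0]
    - [1,0,19,0,0]
    - [1,0,19,0,0]
    - [1,0,19,0,0]

```text
clock: 5.15
position: [543.4, 52.6, 192.7]
ee_rot: [0.993, 0.121, 0.0, 0.0]
contact_force: [-0.5, 0.3, -0.2]
gripper_width: -0.1
grasp_force: 0.2
```

```bash
python3 -c "
from h import *
goto([0,-25,192])
cv2.imwrite('pics/w3.png',arm.get_image('wrist'))"
```

```text
t 5.15 local [  0.4 -24.1 192.7] roll needed 0.08 shift [-0.4  0.9  0.7] F local [-0.4  0.4 -0.2]
```

View pics/w3.png

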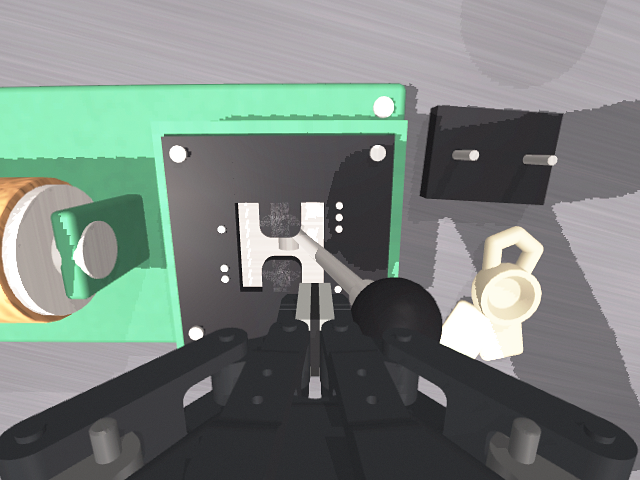

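The ball is at about (397,320), leaning right, with the rod at the right-hand end of the channel and not in a slot. I'll check its lean, then go round behind it.

```bash
python3 -c "
from h import *
p=onz('wrist',(397,321),210);print(R.from_euler('z',-YAW).apply(p-[*C[:2],0]))"
```

```text
[ -0.66089655 -56.24183852 210.        ]
```

Emit:
drive_tool:
  targets:
    - [1,0,-6,0,0]
    - [1,0,-10,0,0]
    - [1,-20,-10,0,0]
    - [1,-45,-10,2,0]
    - [1,-50,-10,4,0]
    - [1,-50,5,4,0]
    - [1,-50,25,4,0]
    - [1,-50,33,4,0]
    - [1,-45,33,4,0]
    - [1,-40,33,4,0]
    - [1,-40,33,4,0]

```text
clock: 6.3
position: [513.2, 12.1, 188.2]
ee_rot: [0.993, 0.122, 0.0, 0.0]
contact_force: [0.4, 0.5, 0.2]
gripper_width: -0.3
grasp_force: 0.0
```

```bash
python3 -c "
from h import *
goto([36,-57,188])
cv2.imwrite('pics/w4.png',arm.get_image('wrist'))"
```

```text
t 6.3 local [-38.6 -56.2 188.2] roll needed 0.12 shift [74.6  1.   0.3] F local [0.5 0.3 0.2]
```

View pics/w4.png

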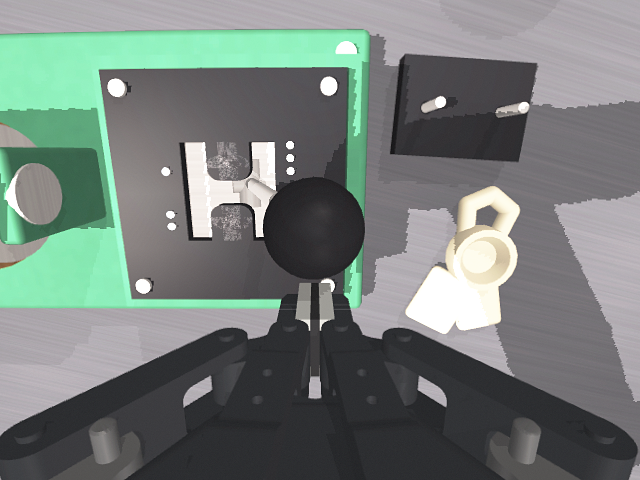

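The ball is centred at (314,228), straight ahead of the fingertips at (315,290). I'll push forward.

Emit:
drive_tool:
  targets:
    - [1,5,0,0,0]
    - [1,10,0,0,0]
    - [1,14,0,0,0]
    - [1,18,0,0,0]
    - [1,22,0,0,0]
    - [1,26,0,0,0]
    - [1,30,0,0,0]
    - [1,34,0,0,0]
    - [1,34,0,0,0]

```text
clock: 7.25
position: [545.9, 19.7, 188.2]
ee_rot: [0.993, 0.121, 0.0, 0.0]
contact_force: [-2.2, -0.6, 1.7]
gripper_width: 0.2
grasp_force: 0.9
```

```bash
python3 -c "
from h import *
goto([36,-57,188])
cv2.imwrite('pics/w5.png',arm.get_image('wrist'))"
```

```text
t 7.25 local [ -5.  -56.6 188.2] roll needed 0.08 shift [41.   0.4  0.2] F local [-2.3 -0.1  1.7]
```

View pics/w5.png

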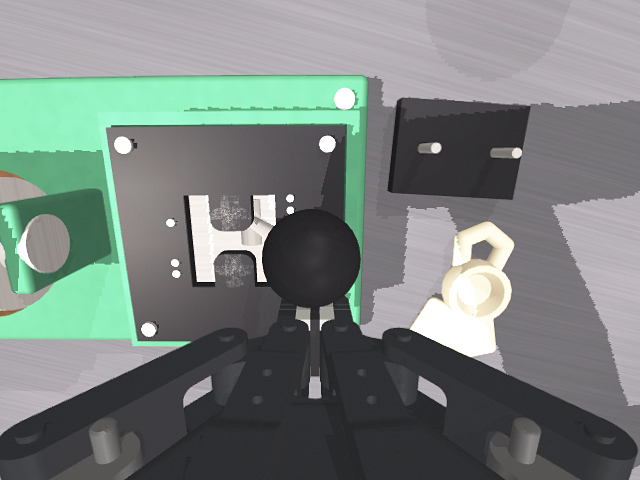

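The ball at (311,258) is moving into the forward slot against about 2 N. I'll carry on.

Emit:
drive_tool:
  targets:
    - [1,4,0,0,0]
    - [1,8,0,0,0]
    - [1,12,0,0,0]
    - [1,16,0,0,0]
    - [1,20,0,0,0]
    - [1,24,0,0,0]
    - [1,28,0,0,0]
    - [1,32,0,0,0]
    - [1,35,0,0,0]
    - [1,37,0,0,0]
    - [1,38,0,0,0]
    - [1,38,0,0,0]

```text
clock: 8.5
position: [582.3, 28.7, 188.3]
ee_rot: [0.993, 0.121, 0.0, 0.0]
contact_force: [-2.2, -1.3, -1.8]
gripper_width: -0.1
grasp_force: 1.2
```

Emit:
drive_tool:
  targets:
    - [1,1,0,0,0]
    - [1,1,0,0,0]
    - [1,2,0,0,0]
    - [1,2,0,0,0]

```text
clock: 8.9
position: [584.2, 29.2, 188.4]
ee_rot: [0.993, 0.121, 0.0, 0.0]
contact_force: [-2.8, -0.5, -1.6]
gripper_width: 0.2
grasp_force: 1.3
```

```bash
python3 -c "
from h import *
goto([36,-57,188])"
```

```text
t 8.9 local [ 34.5 -56.6 188.4] roll needed 0.08 shift [1.5 0.4 0.4] F local [-2.9  0.2 -1.6]
```

Not at the stop yet, so I'll go on in 1 mm steps and watch for the force to rise.

Emit:
drive_tool:
  targets:
    - [1,1,0,0,0]
    - [1,1,0,0,0]

```text
clock: 9.1
position: [585.2, 29.5, 188.3]
ee_rot: [0.993, 0.121, 0.0, -0.0]
contact_force: [-2.9, -0.7, -0.9]
gripper_width: 0.3
grasp_force: 1.3
```

Emit:
drive_tool:
  targets:
    - [1,1,0,0,0]
    - [1,1,0,0,0]

```text
clock: 9.3
position: [586.2, 29.8, 188.3]
ee_rot: [0.993, 0.121, 0.0, -0.0]
contact_force: [-3.4, -0.5, -2.1]
gripper_width: 0.1
grasp_force: 1.4
```

Emit:
drive_tool:
  targets:
    - [1,1,0,0,0]
    - [1,1,0,0,0]

```text
clock: 9.5
position: [587.1, 30.0, 188.2]
ee_rot: [0.993, 0.121, -0.0, 0.0]
contact_force: [-2.7, -1.5, -2.3]
gripper_width: -0.2
grasp_force: 1.4
```

Emit:
drive_tool:
  targets:
    - [1,1,0,0,0]
    - [1,1,0,0,0]

```text
clock: 9.7
position: [588.1, 30.2, 188.3]
ee_rot: [0.993, 0.121, 0.0, -0.0]
contact_force: [-2.5, -0.5, -2.2]
gripper_width: -0.0
grasp_force: 1.4
```

Emit:
drive_tool:
  targets:
    - [1,1,0,0,0]
    - [1,1,0,0,0]

```text
clock: 9.9
position: [588.7, 30.4, 188.2]
ee_rot: [0.993, 0.121, -0.0, 0.0]
contact_force: [-4.4, -0.5, -2.4]
gripper_width: 0.2
grasp_force: 1.8
```

Emit:
drive_tool:
  targets:
    - [1,1,0,0,0]
    - [1,1,0,0,0]

```text
clock: 10.1
position: [589.4, 30.6, 188.0]
ee_rot: [0.993, 0.121, -0.001, 0.0]
contact_force: [-5.3, -1.1, -2.2]
gripper_width: 0.1
grasp_force: 2.4
```

```bash
python3 -c "
from h import *
goto([36,-57,188])
cv2.imwrite('pics/w6.png',arm.get_image('wrist'))"
```

```text
t 10.1 local [ 39.8 -56.5 188. ] roll needed 0.08 shift [-3.8  0.5 -0. ] F local [-5.4  0.2 -2.2]
```

View pics/w6.png

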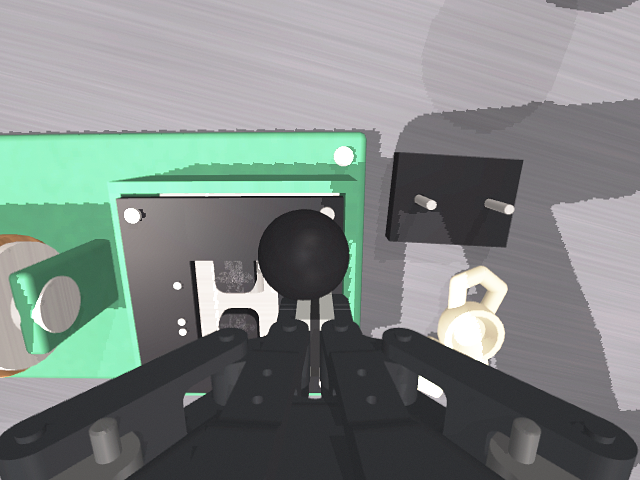

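The ball is now at (303,254) and the force is rising, so the stop has been reached. I'll push a little more to confirm, then back off.

Emit:
drive_tool:
  targets:
    - [1,1,0,0,0]
    - [1,2,0,0,0]
    - [1,2,0,0,0]

```text
clock: 10.45
position: [590.5, 30.9, 187.7]
ee_rot: [0.993, 0.121, -0.002, 0.0]
contact_force: [-5.9, -1.3, -2.1]
gripper_width: 0.1
grasp_force: 3.3
```

Emit:
drive_tool:
  targets:
    - [1,1,0,0,0]
    - [1,2,0,0,0]
    - [1,2,0,0,0]

```text
clock: 10.75
position: [591.6, 31.2, 187.4]
ee_rot: [0.993, 0.121, -0.003, 0.0]
contact_force: [-7.3, 0.1, -0.8]
gripper_width: 0.2
grasp_force: 4.1
```

Emit:
drive_tool:
  targets:
    - [1,-5,0,0,0]
    - [1,-20,0,0,0]
    - [1,-50,0,0,0]
    - [1,-80,0,-10,0]
    - [1,-110,0,-50,0]
    - [1,-150,0,-80,0]
    - [1,-180,0,-80,0]
    - [1,-180,0,-80,0]

```text
clock: 11.55
position: [419.1, -11.8, 271.7]
ee_rot: [0.993, 0.122, 0.005, -0.001]
contact_force: [0.4, 1.4, 0.1]
gripper_width: 0.1
grasp_force: 0.0
```

```bash
python3 -c "
from h import *
goto([0,0,188])
i=arm.get_image('scene')[140:380,220:540];j=arm.get_image('top')[180:340,140:400]
cv2.imwrite('pics/s7.png',np.hstack([cv2.resize(i,(400,300)),cv2.resize(j,(390,240))[:,:] if 0 else cv2.copyMakeBorder(cv2.resize(j,(390,240)),0,60,0,0,0)]))"
```

```text
t 11.55 local [-135.7  -56.9  271.7] roll needed 0.11 shift [134.9 -56.6  85.2] F local [0.8 1.2 0.1]
```

View pics/s7.png

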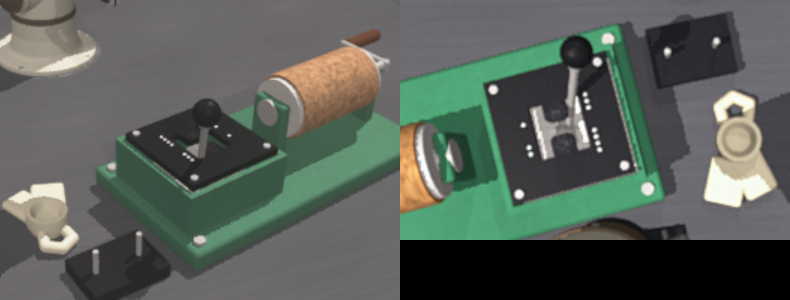

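```bash
python3 -c "
from h import *
b=tri(('top',(257.3,215.0)),('scene',(385.6,230.2)));l=R.from_euler('z',-YAW).apply(b-[*C[:2],29]);print(b,l,'a',np.arctan2(-l[1],l[2]),'b',np.arcsin(l[0]/np.linalg.norm(l)))"
```

```text
[613.38957452  41.89946331 201.15446348] [ 65.82140542 -51.26821968 172.15446348] a 0.28944053619234805 b 0.3512408643181794
```

The final picture shows the lever in the forward right slot. It leans 0.35 forward, which is the end stop, and 0.29 to the right. The posts and pelvis look undisturbed and the robot is clear, so I'm handing in.

```bash
python3 -c "
from bench import arm
print(arm.job_done())"
```

```text
the job is handed in; nothing more can be done
None
```

The drum sander's lever is fully home in the third slot (measured 0.35 rad forward, 0.29 rad right); it was only nudged there, the pelvis and posts were not touched, and the job was handed in with the arm clear at about 11.7 s.

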